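# Clamp the specimen, draw the lamp boom out to the marker and hold it

## Robot

A 6-joint arm with a two-finger parallel gripper is mounted at the origin on the work surface. World frame = base frame: x ahead of the robot, y to its left, z up, the work surface at z = 0. Lengths are in m, angles in rad, forces in N, time in s.
With the tool pointing down it reaches from about 0.275 to 0.85 m from the base axis. Payload 5.2 kg.
Tool frame: the origin (TCP) lies midway between the tips of the shut fingers; the grasp point (between the pads) lies 19 mm behind it; z points along the fingers, y is the line along which they close (so a half turn about z gives the same grasp; the last joint's range is limited). The gripper opens to 85 mm and grips with 20 to 120 N. Pads are 22 mm wide; open, the fingers measure 114 mm over their backs; the gripper's body (76 mm by 85 mm) begins 54 mm behind the grasp point. The pads swing forward as they close: fully open they stand 13 mm farther back than shut.
Start: joints at [-1.38, 0.259, 1.535, -0, 1.348, -0.203], TCP at [0.211, -0.508, 0.231] pointing down, gripper open.
Joint ranges: [-3.14, 3.14], [-0.91, 2.08], [0.19, 2.58], [-1.22, 4.36], [0.22, 2.71], [-3.12, 3.12]. Speed limits (rad/s): [2.57, 2.57, 3.14, 3.14, 3.14, 3.14].

## Interface

Orientations are given as a unit quaternion [x, y, z, w].
In Python, from cell import * gives the robot as it stands.
- The arm moves only by the tool drive_tool, never from a script. Its arguments are lists of equal length, an entry for each row: "slide": the shift along the world's x, y, z in m, a list of three; "angular": the turn, a rotation vector about the world's x, y, z in rad, a list of three. In form: {"slide": [[x, y, z], ...], "angular": [[rx, ry, rz], ...]}. A call has exactly 8 rows; each row shifts and turns the commanded pose from where the row before left it; what a row does not reach is not made up. A row lasts 1/12 s, in which the tool goes at most 41.7 mm and 7.16 degrees, less where a joint would pass 70% of its speed; a pose out of reach is approached as far as the arm can. A call with a gripper value outside its range is refused whole. "claw" is the closure, from -1 (fully open) to 1 (shut), so that 0 is half open, set as the call begins (left out, the last holds). The fingers move at their own pace and stop on an object; the grip force is fixed at half the most. Time passes only in rows, so rows that do not move let the fingers close, or fill a call up. It gives the time, the measured TCP pose, the force, the opening and the grip force at its end, in the units of the state.
- get_obs(): the state, without advancing time (a new reading comes with each control period).
- get_image(name): name is "side" or "top"; returns a dict with "img" (480x640x3 uint8, blue, green, red), "z_map" (480x640 float32, m along the optical axis (not along the pixel's ray), 0 where there is no reading), "fx", "fy", "cx", "cy" (pixels), "R" (3x3) and "t" (3): a world point X has camera coordinates R X + t. Camera axes: x right, y down, z forward; pixel columns grow to the right and rows downward; lengths in m; the calibration is good to about 2 mm. A picture is of the moment at which its call begins.
- close_job(): hands the job in; it is judged then, once.
The state is a dict: "clock": time; "q": joint angles; "joint_velocities": joint speeds; "tau": joint torques, N m; "tcp_pos": TCP position; "eef_rot": TCP orientation; "force": force on the tool from outside, world axes, zero at the start; "moment": the same for the moment, N m; "width": finger opening in m; "gripper_force": force on a finger pad.
Only numpy, scipy, OpenCV 4.12 (cv2) and the standard library are available. Lean on these libraries where they do the work, as an engineer would, in place of code of your own. Each camera call takes 0.05 s, during which the arm holds its last target. There are 200 camera calls.

## Task

Swing the specimen holder's clamp bar down until it lies fully home in the fork of its catch; then squeeze the lock button on the lamp boom's grip block, draw the boom out until its pointer is level with the marker line of the rider on the scale, and hold it there: the boom springs back if let go, so finish while still gripping it with the button squeezed in. Leave the rider where it is set and do not shift the other things on the bench.

Things in the scene. Friction and masses are not known exactly. Their poses are not given: they have to be found in the camera images.
- holder: specimen holder fixed to the bench: black plate 110 x 90 mm, 20 mm high, carrying a glass slide and a steel clamp bar. Origin on the bench. The bar's hinge pin lies at x = -50 mm, 35 mm up, along the holder's y; shut, the bar lies level along the holder's +x. Its catch, an open-topped fork of two steel prongs (20 mm apart, tops 44 mm above the bench), stands at x = +12 mm
- hinge (a point): middle of the clamp bar's hinge pin, axes as the holder's
- clamp (a joint): angle of the clamp bar in rad: 0 = level, fully down in the fork of its catch; positive = swung up. The hinge is stiff (0.09 N m), so the bar stays where it is left; the bar starts raised by 0.6 to 1.1 rad
- thumb_pad (a point): middle of the upper face of the thumb pad, the flat plate (30 mm along the bar, 26 mm wide, 8 mm thick) at the bar's free end, beyond the fork; 110 mm from the hinge axis and 4 mm above the bar's mid-line. Its x points out along the bar, its z out of the upper face, the face to push on
- stand: lamp stand fixed to the bench: grey base 130 x 120 mm, steel column, and on it a level aluminium tube 230 mm long with a white scale plate (52 mm wide, upper face 167 mm above the bench) that has lines every 10 mm. Origin on the bench under the base's middle; the boom telescopes out of the tube along the stand's +x
- head (a point): centre of the boom's grip block, a white block 40 mm along the boom, 30 mm across, 60 mm high (from 135 to 195 mm above the bench). Axes as the stand's: +x is the way the boom is drawn out. The lock button stands out from its -y side; its +y side is plain. The lamp is 68 mm further along +x, lower than the block's top. Nothing stands within 60 mm beside or above the block at its height
- button_face (a point): centre of the outer face of the round lock button (24 mm across) on the -y side of the grip block, 8 mm above the block's centre; the face stands 10 mm out from the block, so block and button measure 40 mm across, 32 mm with the button fully in
- lock (a joint): how far the lock button is pressed in, m: 0 = out, 0.008 = fully in; the spring takes 4 N to start and 8 N to press fully. At home the boom is locked to the tube unless the button is in by more than 5 mm. Pinching the block across, one finger on the button and the other on the opposite side, presses it
- boom (a joint): how far the boom is drawn out, m: 0 = home (the start), at most 0.16. A spring of 3 to 4 N draws it back towards home whenever it is let go (with the button out it stops about 21 mm short of home)
- index (a point): tip of the black pointer at the boom's rear end, which travels over the scale plate with the boom
- marker (a point): the marker line on top of the small dark steel rider clip (10 mm along the scale, 20 mm across, jutting 15 mm out past the plate) on the edge of the scale plate, on the same side as the button. Axes as the stand's: the boom is right when the pointer tip is level with this line along the stand's x. The rider stands 70 to 130 mm along the scale from the pointer's home place and would slide if pushed
- dish: bystander, loose: shallow round white dish, 84 mm across and 15 mm high, standing on the bench under the lamp boom
- jar: bystander, loose: amber glass jar with black cap, 44 mm across, 60 mm high
- slidebox: bystander, loose: black slide box, 90 x 60 x 30 mm
- pencil: bystander, loose: wooden pencil lying on the bench, 160 mm long along its x, 8 mm thick; origin under its middle
- beaker: bystander, loose: glass beaker, 68 mm across, 80 mm high
- eraser: bystander, loose: white eraser, 45 x 22 x 13 mm
There are look-alikes about, which are no part of the job. What is shaped like the holder but yellow is not meant.

How it is judged:
On the way:
1. the clamp bar is down in its catch, the boom still at home (value of joint clamp below 0.05 rad and value of joint boom below 0.01 m), for 0.2 s.
At the end, for the whole second after the job is handed in: The clamp bar is down in its catch (within 0.05 rad), the boom's pointer stands within 5 mm of the rider's marker line along the scale and still (under 10 mm/s), the lock button is squeezed in by more than 5 mm, and the fingers hold the boom (more than 2 N) (value of joint clamp below 0.05 rad and x of index in the frame of marker between -0.005 and 0.005 m and value of joint lock above 0.005 m and contact force between the fingers and boom above 2 N and velocity of joint boom between -0.01 and 0.01 m/s); the arm keeps its last pose, push and grip.
It fails at once if the rider was shifted by more than 5 mm along the scale (distance of marker from where it was at the start of the episode above 0.005 m).
It fails at once if another thing on the bench was shifted by more than 25 mm (distance of any of dish, jar, slidebox, pencil, beaker, eraser from where it was at the start of the episode above 0.025 m).
It also fails if it takes over 54 s, if anything falls off the work surface, if the arm or the gripper's body presses on something with over 40 N, if the wrist force passes 120 N, or if a joint passes its speed limit or range.

## Working session

There is one attempt and no reset: what is moved stays moved. The work goes in short steps, Python scripts to look and compute and a tool call to move; the robot and the scene stay as the last step left them, time stands still between calls to the robot, and variables do not carry over. Pictures are saved under pics/ and viewed, at most 10 in all, crops included, and the job is handed in when it is done.

Besides the shell and the picture viewer there is one more tool, called after "Call:" as name(argument=value, ...), one argument or row to a line, values as JSON. drive_tool: Moves the arm, as the interface text tells. Its arguments: {"type":"object","properties":{"slide":{"type":"array"},"angular":{"type":"array"},"claw":{"type":"number"}},"required":["slide","angular"]}

```bash
mkdir -p pics; ls; cat > h.py <<'E'
from cell import *
import numpy as np, cv2
def grab(n):
    d=get_image(n); np.savez('/tmp/%s.npz'%n,**d); return d
def load(n): return dict(np.load('/tmp/%s.npz'%n))
def w(d,u,v,z=None):
    Z=d['z_map'][int(v),int(u)]
    r=np.array([(u-d['cx'])/d['fx'],(v-d['cy'])/d['fy'],1])
    if z is None: c=r*Z; return d['R'].T@(c-d['t'])
    o=-d['R'].T@d['t']; q=d['R'].T@r; return o+q*(z-o[2])/q[2]
def px(d,X):
    c=d['R']@np.array(X)+d['t']; return c[0]/c[2]*d['fx']+d['cx'],c[1]/c[2]*d['fy']+d['cy']
E
python3 - <<'E'
from h import *
for n in('side','top'):
    d=grab(n); cv2.imwrite(f'pics/{n}0.png',d['img']); print(n,d['fx'],-d['R'].T@d['t'],d['R'].round(2).tolist())
print(get_obs())
E
```

```text
pics
side 613.485651008156 [0.2901126  0.8060123  1.03572235] [[-0.98, -0.18, -0.0], [-0.14, 0.74, -0.66], [0.12, -0.65, -0.75]]
top 513.2338401716106 [0.37237464 0.01229776 1.45454181] [[-0.03, -1.0, 0.02], [-1.0, 0.03, -0.05], [0.05, -0.02, -1.0]]
{'clock': 0.1, 'q': array([-1.37982993e+00,  2.59258521e-01,  1.53601093e+00, -1.56692273e-05,
        1.34800344e+00, -2.02793567e-01]), 'joint_velocities': array([-2.98497216e-04, -1.10626797e-05, -3.48766494e-03, -1.69954597e-03,
        5.90018785e-04, -1.72331170e-03]), 'tau': array([ 2.89240903e-03, -4.46966279e+01, -2.91249955e+01, -3.24686498e-04,
        6.18581267e-03,  5.42125917e-06]), 'tcp_pos': array([ 0.21093893, -0.50740663,  0.23054911]), 'eef_rot': array([ 9.80680972e-01,  1.95612179e-01, -2.67131129e-06, -8.40147299e-04]), 'force': array([-0.34478736, -0.87635496, -0.15475573]), 'moment': array([ 0.00308022, -0.01650919, -0.0280488 ]), 'gripper_force': 0.0, 'width': 0.08567628152338717}
```

View pics/side0.png

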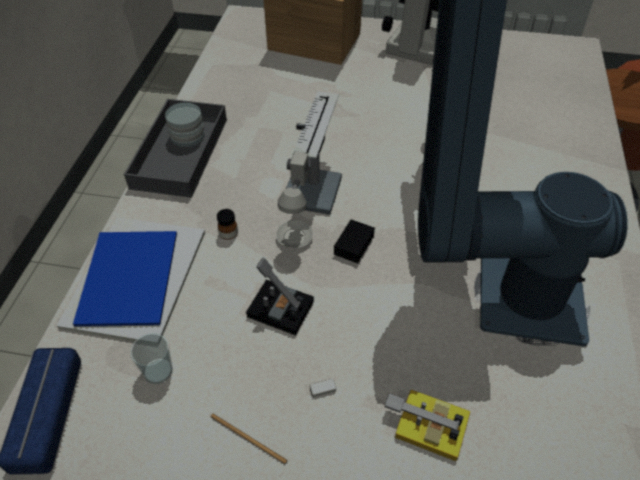

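View pics/top0.png

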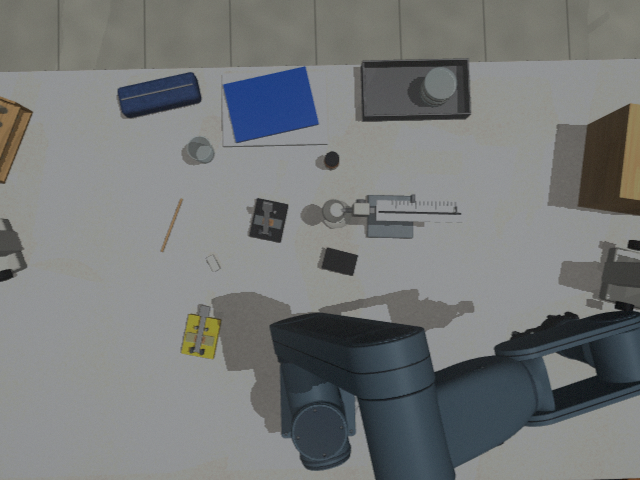

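Side view: the black holder is at (280,305), the yellow look-alike at (432,423), and the stand head at (298,165) with the rider at (301,127). In the top view they are at (268,220), (201,335), (362,210) and (412,198). The black holder and the lamp stand are the ones I want. The stand's +x points about along world +y, and the button faces world +x.

```bash
python3 - <<'E'
from h import *
s=load('side');t=load('top')
c=lambda d,x,y,a,b,k:cv2.resize(d['img'][y:y+b,x:x+a],None,fx=k,fy=k,interpolation=cv2.INTER_CUBIC)
A=c(t,300,180,180,70,4.4)[:300,:790]; B=np.hstack([c(s,240,250,80,90,3.3)[:295,:260],c(s,265,85,90,130,2.25)[:295,:200],c(t,240,190,60,60,4.9)[:295,:290]])
im=np.zeros((600,800,3),np.uint8); im[:A.shape[0],:A.shape[1]]=A; im[305:305+B.shape[0],:B.shape[1]]=B
cv2.imwrite('pics/crop.png',im)
for n,d,pts in(('t',t,[(362,210),(344,210),(412,198),(335,208),(440,210),(378,210),(460,210),(268,203),(268,235),(256,200),(288,205),(280,242),(250,235)]),('s',s,[(262,266),(285,293),(298,165),(301,127),(320,120),(332,97),(293,200)])):
  for p in pts: print(n,p,w(d,*p).round(3))
E
```

```text
Traceback (most recent call last):
ValueError: all the input array dimensions except for the concatenation axis must match exactly, but along dimension 0, the array at index 0 has size 295 and the array at index 1 has size 292
```

```bash
python3 - <<'E'
from h import *
s=load('side');t=load('top')
c=lambda d,x,y,a,b,k:cv2.resize(d['img'][y:y+b,x:x+a],None,fx=k,fy=k,interpolation=cv2.INTER_CUBIC)
A=c(t,300,180,180,70,4.4)[:300,:790]; B=np.hstack([c(s,240,250,80,90,3.3)[:290,:260],c(s,265,85,90,130,2.25)[:290,:200],c(t,240,190,60,60,4.9)[:290,:290]])
im=np.zeros((600,800,3),np.uint8); im[:A.shape[0],:A.shape[1]]=A; im[305:305+B.shape[0],:B.shape[1]]=B
cv2.imwrite('pics/crop.png',im)
for n,d,pts in(('t',t,[(362,210),(344,210),(412,198),(335,208),(440,210),(378,210),(460,210),(268,203),(268,235),(256,200),(288,205),(280,242),(250,235)]),('s',s,[(262,266),(285,293),(298,165),(301,127),(320,120),(332,97),(293,200)])):
  for p in pts: print(n,p,w(d,*p).round(3))
E
```

```text
t (362, 210) [ 0.505 -0.121  0.195]
t (344, 210) [ 0.511 -0.08   0.147]
t (412, 198) [ 0.534 -0.25   0.175]
t (335, 208) [ 0.516 -0.056  0.155]
t (440, 210) [ 0.503 -0.322  0.163]
t (378, 210) [ 0.507 -0.164  0.165]
t (460, 210) [ 0.502 -0.372  0.167]
t (268, 203) [0.535 0.115 0.135]
t (268, 235) [0.372 0.012 1.455]
t (256, 200) [0.56  0.159 0.012]
t (288, 205) [0.544 0.069 0.006]
t (280, 242) [0.44  0.094 0.005]
t (250, 235) [0.461 0.176 0.021]
s (262, 266) [0.529 0.121 0.132]
s (285, 293) [0.486 0.13  0.068]
s (298, 165) [ 0.504 -0.099  0.194]
s (301, 127) [ 0.529 -0.247  0.171]
s (320, 120) [ 0.493 -0.282  0.169]
s (332, 97) [ 0.481 -0.375  0.166]
s (293, 200) [ 0.503 -0.037  0.155]
```

View pics/crop.png

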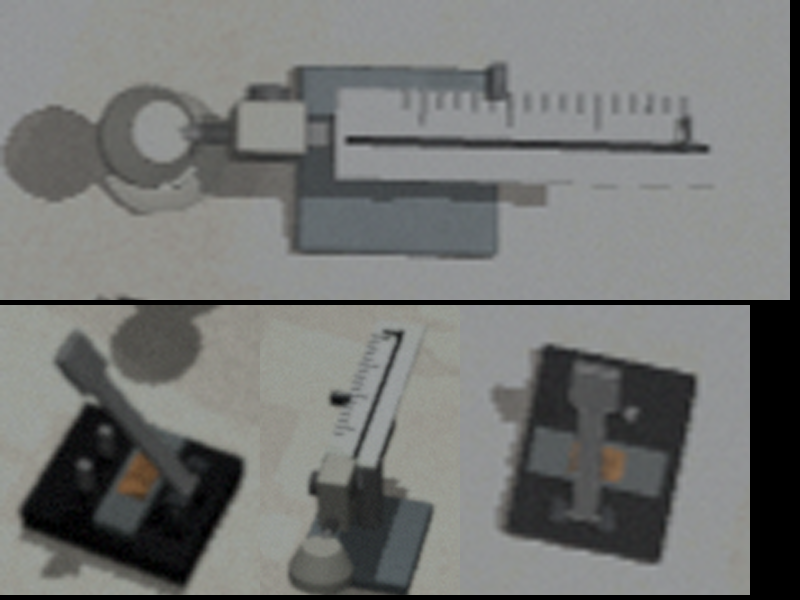

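Crop: there is a pointer at the slot's right end (about (455.7,208) in the top view) and a rider at (413,198) on the button side. The holder is black, and its bar is raised with the pad over the holder's +x end. Next I compute the poses.

```bash
python3 - <<'E'
from h import *
s=load('side');t=load('top')
C=[w(t,*p,z=.02) for p in[(257.3,198.2),(288,204.3),(280.8,242),(248.8,235.9)]]
print('corners',np.round(C,3).tolist(),'sizes',[np.linalg.norm(C[i]-C[i-1]).round(3) for i in range(4)])
c=np.mean(C,0); e=(C[0]+C[1]-C[2]-C[3])[:2]; e/=np.linalg.norm(e); print('c',c,'ex',e,'yaw',np.degrees(np.arctan2(e[1],e[0])))
H=c[:2]-.05*e; print('hinge',H)
# pad points from both depth clouds: z>.1 near holder
for d in(s,t):
    v,u=np.nonzero(d['z_map']>0); Z=d['z_map'][v,u]
    X=(np.c_[(u-d['cx'])/d['fx']*Z,(v-d['cy'])/d['fy']*Z,Z]-d['t'])@d['R']
    m=(np.hypot(X[:,0]-c[0],X[:,1]-c[1])<.1)&(X[:,2]>.05)&(X[:,2]<.16); P=X[m]
    r=(P[:,:2]-H)@e; n=(P[:,:2]-H)@np.array([-e[1],e[0]])
    for lo in(.05,.08,.1,.115,.125,.135):
        k=(P[:,2]>lo)&(P[:,2]<lo+.015)
        if k.sum(): print(lo,k.sum(),'r',r[k].mean().round(3),'lat',n[k].mean().round(3),'z',P[k,2].mean().round(3),'ang',np.median(np.arctan2(P[k,2]-.035,r[k])).round(3))
    m=(abs(X[:,0]-.505)<.06)&(X[:,1]>-.16)&(X[:,1]<-.08)&(X[:,2]>.188)&(X[:,2]<.2); P=X[m]; print('block top',len(P),P.mean(0).round(4),P.min(0).round(3),P.max(0).round(3))
    m=(abs(X[:,0]-.505)<.06)&(X[:,1]>-.38)&(X[:,1]<-.16)&(abs(X[:,2]-.167)<.006); P=X[m]; (vx,vy,x0,y0)=cv2.fitLine(P[:,:2].astype(np.float32),cv2.DIST_L2,0,.01,.01).ravel(); print('plate',len(P),P.mean(0),vx/vy,P.min(0),P.max(0))
print('slot',w(t,300+348/4.4,180+139/4.4,.167),w(t,300+708/4.4,180+149/4.4,.167))
print('ptr',w(t,300+684/4.4,180+122/4.4,.172),'rider',w(t,300+497/4.4,180+80/4.4,.175))
print('block top corners',w(t,300+237/4.4,180+100/4.4,.195),w(t,300+306/4.4,180+153/4.4,.195))
E
```

```text
corners [[0.564, 0.154, 0.02], [0.544, 0.068, 0.02], [0.439, 0.091, 0.02], [0.458, 0.18, 0.02]] sizes [np.float64(0.108), np.float64(0.088), np.float64(0.108), np.float64(0.091)]
c [0.50125449 0.12323504 0.02      ] ex [ 0.97464801 -0.22374372] yaw -12.929015672381393
hinge [0.45252209 0.13442223]
0.05 60 r 0.025 lat 0.003 z 0.058 ang 0.743
0.08 60 r 0.046 lat 0.002 z 0.087 ang 0.843
0.1 61 r 0.061 lat 0.002 z 0.107 ang 0.868
0.115 107 r 0.071 lat 0.003 z 0.122 ang 0.889
0.125 120 r 0.078 lat 0.002 z 0.132 ang 0.894
0.135 38 r 0.082 lat 0.003 z 0.137 ang 0.894
block top 222 [ 0.507  -0.1154  0.1944] [ 0.491 -0.14   0.188] [ 0.525 -0.094  0.2  ]
plate 1440 [ 0.50060998 -0.26547853  0.16764241] 0.04749845 [ 0.46957892 -0.37985284  0.16145346] [ 0.54131246 -0.16000573  0.17293369]
0.05 27 r 0.026 lat 0.002 z 0.057 ang 0.724
0.08 24 r 0.046 lat 0.002 z 0.087 ang 0.844
0.1 26 r 0.062 lat 0.002 z 0.108 ang 0.868
0.115 46 r 0.072 lat 0.003 z 0.123 ang 0.887
0.125 59 r 0.08 lat 0.002 z 0.133 ang 0.886
0.135 23 r 0.082 lat 0.002 z 0.138 ang 0.893
block top 189 [ 0.5087 -0.1171  0.1946] [ 0.495 -0.137  0.188] [ 0.528 -0.098  0.2  ]
plate 1755 [ 0.5017909  -0.26910044  0.16716137] 0.05267449 [ 0.47090544 -0.3799042   0.16101973] [ 0.54309549 -0.16039132  0.17298478]
slot [ 0.50257355 -0.16668603  0.167     ] [ 0.4916954  -0.37390754  0.167     ]
ptr [ 0.50709797 -0.35923455  0.172     ] rider [ 0.53351271 -0.25200496  0.175     ]
block top corners [ 0.52325117 -0.10109401  0.195     ] [ 0.49244165 -0.1389353   0.195     ]
```

Call:
drive_tool(
  slide=[
    [0.012,0.0264,0.01],
    [0.012,0.0264,0.01],
    [0.012,0.0264,0.01],
    [0.012,0.0264,0.01],
    [0.012,0.0264,0.01],
    [0.012,0.0264,0.01],
    [0.012,0.0264,0.01],
    [0.012,0.0264,0.01],
  ],
  angular=[
    [0,0,0.047],
    [0,0,0.047],
    [0,0,0.047],
    [0,0,0.047],
    [0,0,0.047],
    [0,0,0.047],
    [0,0,0.047],
    [0,0,0.047],
  ],
  claw=1,
)

```text
clock: 0.77
tcp_pos: [0.3072, -0.2951, 0.3115]
eef_rot: [0.926, 0.376, -0.0, -0.0]
force: [1.6, -0.3, -0.7]
width: 0.0001
gripper_force: 0.0
```

Call:
drive_tool(
  slide=[
    [0.012,0.0264,0],
    [0.012,0.0264,0],
    [0.012,0.0264,0],
    [0.012,0.0264,0],
    [0.012,0.0264,0],
    [0.012,0.0264,0],
    [0.012,0.0264,0],
    [0.012,0.0264,0],
  ],
  angular=[
    [0,0,0.047],
    [0,0,0.047],
    [0,0,0.047],
    [0,0,0.047],
    [0,0,0.047],
    [0,0,0.047],
    [0,0,0.047],
    [0,0,0.047],
  ],
)

```text
clock: 1.43
tcp_pos: [0.4031, -0.084, 0.3111]
eef_rot: [0.84, 0.543, -0.0, -0.0]
force: [0.7, -0.8, -0.3]
width: 0.0001
gripper_force: 0.0
```

Call:
drive_tool(
  slide=[
    [0.012,0.0264,0],
    [0.012,0.0264,0],
    [0.012,0.0264,0],
    [0.012,0.0264,0],
    [0.012,0.0264,0],
    [0.012,0.0264,0],
    [0.012,0.0264,0],
    [0.012,0.0264,0],
  ],
  angular=[
    [0,0,0.047],
    [0,0,0.047],
    [0,0,0.047],
    [0,0,0.047],
    [0,0,0.047],
    [0,0,0.047],
    [0,0,0.047],
    [0,0,0.047],
  ],
)

```text
clock: 2.1
tcp_pos: [0.4991, 0.1272, 0.3109]
eef_rot: [0.723, 0.691, -0.0, -0.0]
force: [0.5, -1.0, -0.0]
width: -0.0004
gripper_force: 0.0
```

Call:
drive_tool(
  slide=[
    [0,0,-0.025],
    [0,0,-0.025],
    [0,0,-0.025],
    [0,0,-0.025],
    [0,0,-0.025],
    [0,0,-0.025],
    [0,0,-0.02],
    [0,0,-0.006],
  ],
  angular=[
    [0,0,0],
    [0,0,0],
    [0,0,0],
    [0,0,0],
    [0,0,0],
    [0,0,0],
    [0,0,0],
    [0,0,0],
  ],
)

```text
clock: 2.77
tcp_pos: [0.4964, 0.1256, 0.1317]
eef_rot: [0.724, 0.69, -0.003, -0.002]
force: [-0.1, -0.3, 0.1]
width: 0.0002
gripper_force: 0.0
```

```bash
python3 - <<'E'
from h import *
d=grab('side'); print(get_obs()['tcp_pos'],get_obs()['force'])
cv2.imwrite('pics/s1.png',cv2.resize(d['img'][190:350,190:360],None,fx=3.5,fy=3.5,interpolation=cv2.INTER_CUBIC))
E
```

```text
[0.49679888 0.12560839 0.13220823] [-1.3470588   0.34568622 -1.15082343]
```

View pics/s1.png

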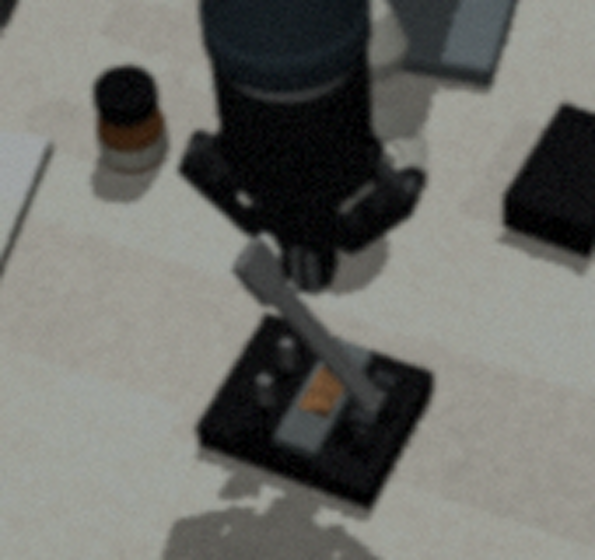

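The shut fingers are on the hinge side of the raised pad (crop (260,260)) with clear space around them. Next I push along the arc.

Call:
drive_tool(
  slide=[
    [0.0052,-0.0012,-0.0057],
    [0.0052,-0.0012,-0.0057],
    [0.0079,-0.0018,-0.008],
    [0.0079,-0.0018,-0.008],
    [0.0061,-0.0014,-0.0095],
    [0.0061,-0.0014,-0.0095],
    [0.0042,-0.001,-0.0105],
    [0.0042,-0.001,-0.0105],
  ],
  angular=[
    [0,0,0],
    [0,0,0],
    [0,0,0],
    [0,0,0],
    [0,0,0],
    [0,0,0],
    [0,0,0],
    [0,0,0],
  ],
)

```text
clock: 3.48
tcp_pos: [0.5464, 0.1147, 0.0667]
eef_rot: [0.724, 0.689, -0.0, -0.0]
force: [1.1, 0.6, -0.2]
width: -0.0001
gripper_force: 0.3
```

Call:
drive_tool(
  slide=[
    [0.0018,-0.0004,-0.0085],
    [0.0018,-0.0004,-0.0085],
    [0.0005,0,-0.0055],
    [0.0005,0,-0.0055],
    [0,0,-0.002],
    [0,0,0],
    [0,0,0],
    [0,0,0],
  ],
  angular=[
    [0,0,0],
    [0,0,0],
    [0,0,0],
    [0,0,0],
    [0,0,0],
    [0,0,0],
    [0,0,0],
    [0,0,0],
  ],
)

```text
clock: 4.15
tcp_pos: [0.5504, 0.1141, 0.0385]
eef_rot: [0.724, 0.69, 0.0, 0.0]
force: [-2.1, -0.7, 4.0]
width: 0.0
gripper_force: 2.3
```

```bash
python3 - <<'E'
from h import *
d=grab('side'); print(get_obs()['tcp_pos'],get_obs()['force'])
cv2.imwrite('pics/s2.png',cv2.resize(d['img'][190:350,190:360],None,fx=3.5,fy=3.5,interpolation=cv2.INTER_CUBIC))
E
```

```text
[0.55036476 0.11413934 0.03843408] [-2.00211331 -1.08157083  4.67748294]
```

View pics/s2.png

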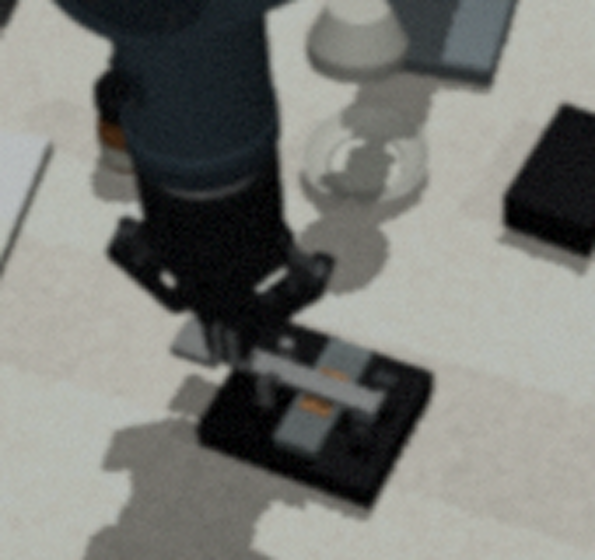

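The bar is level between the prongs and the tip is at 38 mm, against 39 mm expected. I press a little harder to be sure, then lift.

Call:
drive_tool(
  slide=[
    [0,0,-0.002],
    [0,0,-0.002],
    [0,0,-0.002],
    [0,0,0],
    [0,0,0],
    [0,0,0],
    [0,0,0],
    [0,0,0],
  ],
  angular=[
    [0,0,0],
    [0,0,0],
    [0,0,0],
    [0,0,0],
    [0,0,0],
    [0,0,0],
    [0,0,0],
    [0,0,0],
  ],
)

```text
clock: 4.87
tcp_pos: [0.5508, 0.1142, 0.0371]
eef_rot: [0.724, 0.69, 0.001, 0.001]
force: [-14.2, -1.7, 43.1]
width: -0.0
gripper_force: 21.2
```

Call:
drive_tool(
  slide=[
    [0,0,0.005],
    [0,0,0.02],
    [0,0,0.04],
    [0,0,0.04],
    [0,0,0.04],
    [0,0,0.04],
    [0,0,0.04],
    [0,0,0.03],
  ],
  angular=[
    [0,0,0],
    [0,0,0],
    [0,0,0],
    [0,0,0],
    [0,0,0],
    [0,0,0],
    [0,0,0],
    [0,0,0],
  ],
)

```text
clock: 5.53
tcp_pos: [0.5509, 0.1143, 0.2907]
eef_rot: [0.724, 0.69, 0.002, 0.001]
force: [0.8, -0.2, 0.4]
width: -0.0001
gripper_force: 0.0
```

```bash
python3 - <<'E'
from h import *
for n in('side','top'):
    d=grab(n); H=np.array([.4525,.1344]);e=np.array([.9746,-.2237]);N=np.array([.2237,.9746])
    v,u=np.nonzero(d['z_map']>0); Z=d['z_map'][v,u]
    X=(np.c_[(u-d['cx'])/d['fx']*Z,(v-d['cy'])/d['fy']*Z,Z]-d['t'])@d['R']
    r=(X[:,:2]-H)@e; l=(X[:,:2]-H)@N-.002
    for a,b in((.02,.05),(.07,.09),(.1,.12)):
        k=(r>a)&(r<b)&(abs(l)<.004)&(X[:,2]>.025)&(X[:,2]<.15); print(n,a,k.sum(),np.median(X[k,2]).round(4),)
print(get_obs()['tcp_pos'])
E
```

```text
side 0.02 54 0.0382
side 0.07 32 0.0388
side 0.1 39 0.0386
top 0.02 27 0.0375
top 0.07 0 nan
top 0.1 0 nan
[0.55324274 0.11435274 0.29339551]
  return _methods._mean(a, axis=axis, dtype=dtype,
  ret = ret.dtype.type(ret / rcount)
```

Clamp is flat at 38–39 mm along its length, so it is home. Next I go above the grip block and open the gripper.

Call:
drive_tool(
  slide=[
    [-0.0054,-0.029,0],
    [-0.0054,-0.029,0],
    [-0.0054,-0.029,0],
    [-0.0054,-0.029,0],
    [-0.0054,-0.029,0],
    [-0.0054,-0.029,0],
    [-0.0054,-0.029,0],
    [-0.0054,-0.029,0],
  ],
  angular=[
    [0,0,0],
    [0,0,0],
    [0,0,0],
    [0,0,0],
    [0,0,0],
    [0,0,0],
    [0,0,0],
    [0,0,0],
  ],
  claw=-1,
)

```text
clock: 6.3
tcp_pos: [0.5064, -0.1189, 0.2856]
eef_rot: [0.724, 0.69, -0.0, -0.001]
force: [1.0, 0.2, -0.7]
width: 0.0854
gripper_force: 0.0
```

Call:
drive_tool(
  slide=[
    [0,0,0],
    [0,0,0],
    [0,0,-0.015],
    [0,0,-0.02],
    [0,0,-0.015],
    [0,0,0],
    [0,0,0],
    [0,0,0],
  ],
  angular=[
    [0,0,0],
    [0,0,0],
    [0,0,0],
    [0,0,0],
    [0,0,0],
    [0,0,0],
    [0,0,0],
    [0,0,0],
  ],
)

```text
clock: 6.97
tcp_pos: [0.5078, -0.1172, 0.2375]
eef_rot: [0.724, 0.69, 0.0, 0.0]
force: [0.1, -1.2, 1.1]
width: 0.0854
gripper_force: 0.0
```

```bash
python3 - <<'E'
from h import *
d=grab('side'); print(get_obs()['tcp_pos'],get_obs()['width'])
cv2.imwrite('pics/s3.png',cv2.resize(d['img'][60:230,220:400],None,fx=3.4,fy=3.4,interpolation=cv2.INTER_CUBIC))
E
```

```text
[ 0.50797917 -0.11750078  0.23792862] 0.08525234333842058
```

View pics/s3.png

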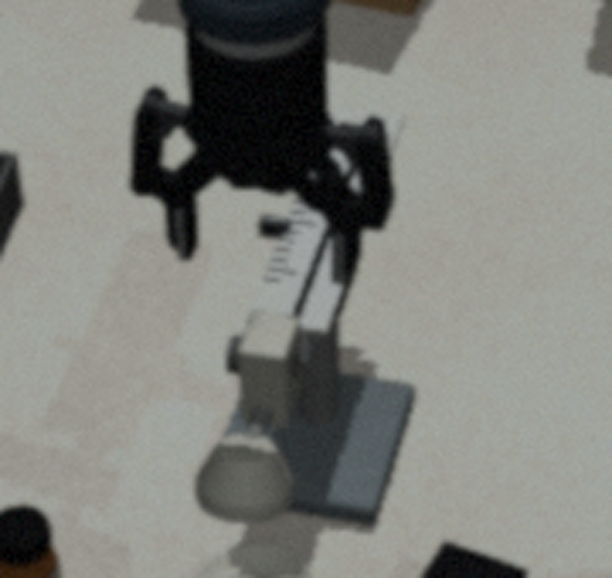

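The open fingers straddle the block (crop (268,350)) with the button on the left. I descend, then close.

Call:
drive_tool(
  slide=[
    [0.001,0,-0.015],
    [0.001,0,-0.02],
    [0,0,-0.02],
    [0,0,-0.02],
    [0,0,-0.013],
    [0,0,0],
    [0,0,0],
    [0,0,0],
  ],
  angular=[
    [0,0,0],
    [0,0,0],
    [0,0,0],
    [0,0,0],
    [0,0,0],
    [0,0,0],
    [0,0,0],
    [0,0,0],
  ],
)

```text
clock: 7.68
tcp_pos: [0.5103, -0.1183, 0.1505]
eef_rot: [0.724, 0.69, 0.0, 0.001]
force: [0.7, -0.0, 0.4]
width: 0.0852
gripper_force: 0.0
```

Call:
drive_tool(
  slide=[
    [0,0,0],
    [0,0,0],
    [0,0,0],
    [0,0,0],
    [0,0,0],
    [0,0,0],
    [0,0,0],
    [0,0,0],
  ],
  angular=[
    [0,0,0],
    [0,0,0],
    [0,0,0],
    [0,0,0],
    [0,0,0],
    [0,0,0],
    [0,0,0],
    [0,0,0],
  ],
  claw=1,
)

```text
clock: 8.35
tcp_pos: [0.5079, -0.118, 0.1503]
eef_rot: [0.724, 0.69, -0.001, -0.0]
force: [-8.9, -0.2, 11.9]
width: 0.032
gripper_force: 60.7
```

Width 32 mm means the button is fully in. Now I draw the boom out.

Call:
drive_tool(
  slide=[
    [0.0004,0.007,0],
    [0.0007,0.014,0],
    [0.0007,0.014,0],
    [0.0007,0.014,0],
    [0.0007,0.014,0],
    [0.0007,0.014,0],
    [0.0007,0.014,0],
    [0.0005,0.009,0],
  ],
  angular=[
    [0,0,0],
    [0,0,0],
    [0,0,0],
    [0,0,0],
    [0,0,0],
    [0,0,0],
    [0,0,0],
    [0,0,0],
  ],
)

```text
clock: 9.02
tcp_pos: [0.5129, -0.0179, 0.1503]
eef_rot: [0.724, 0.69, -0.002, -0.0]
force: [-8.3, -4.0, 12.0]
width: 0.0323
gripper_force: 60.9
```

Call:
drive_tool(
  slide=[
    [0,0.004,0],
    [0.0003,0.004,0],
    [0,0,0],
    [0,0,0],
    [0,0,0],
    [0,0,0],
    [0,0,0],
    [0,0,0],
  ],
  angular=[
    [0,0,0],
    [0,0,0],
    [0,0,0],
    [0,0,0],
    [0,0,0],
    [0,0,0],
    [0,0,0],
    [0,0,0],
  ],
)

```text
clock: 9.68
tcp_pos: [0.5132, -0.0107, 0.1503]
eef_rot: [0.724, 0.69, -0.001, -0.0]
force: [-8.6, -2.4, 12.1]
width: 0.032
gripper_force: 60.8
```

```bash
python3 - <<'E'
from h import *
o=get_obs(); print(o['tcp_pos'],o['width'],o['gripper_force'],o['force'])
t=grab('top'); s=grab('side')
A=cv2.resize(t['img'][185:225,380:480],None,fx=7.5,fy=7.5,interpolation=cv2.INTER_CUBIC)
B=cv2.resize(s['img'][90:140,285:345],None,fx=5.5,fy=5.5,interpolation=cv2.INTER_CUBIC)
im=np.zeros((585,760,3),np.uint8); im[:300,:750]=A; im[305:580,:330]=B
cv2.imwrite('pics/f.png',im)
E
```

```text
[ 0.51321108 -0.01070512  0.15027648] 0.031986141382943555 60.788036584854126 [-8.56151833 -2.40324543 12.05430995]
```

View pics/f.png

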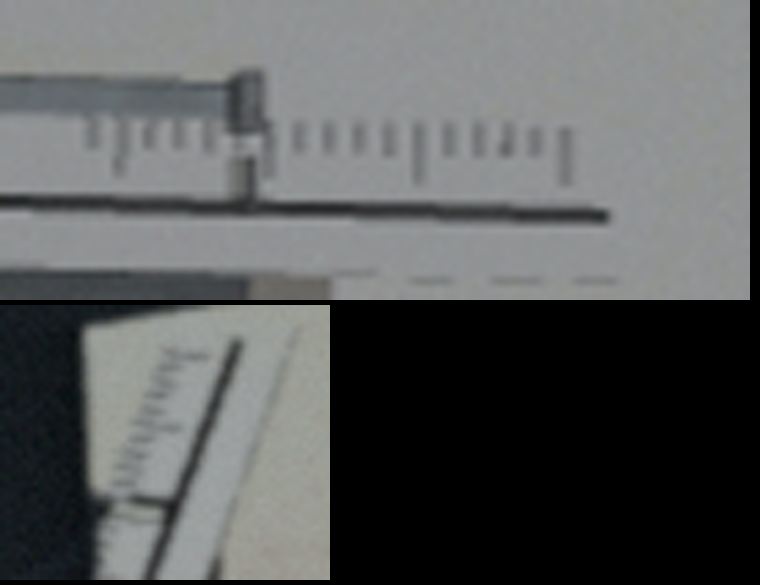

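Pointer (crop (250,180)) and rider (about (248,100)) look level in the top view. I check with intensity profiles.

```bash
python3 - <<'E'
from h import *
t=load('top'); g=t['img'].mean(2)
I=np.mean([get_image('top')['img'].mean(2) for _ in range(6)],0)
for v in range(193,214): print(v,I[v,406:420].round().astype(int), (w(t,412,v)[2]*1000).round())
for u in (410,411,412,413,414,415): print(u,w(t,u,197.5,.175).round(4),w(t,u,208,.172).round(4),[ (w(t,u,v)[2]*1000).round() for v in(195,197,199,200)])
E
```

```text
193 [144 144 143 143 146 144 143 142 143 145 147 146 146 148] -0.0
194 [145 145 145 144 142 126 110 109 109 133 147 147 147 146] -2.0
195 [140 141 141 140 110  74  83  91  89 126 147 146 147 147] 172.0
196 [ 90  89  89  88  65  58  84 100  94 124 147 147 148 147] 174.0
197 [101 106 108 110  80  58  84 100  94 126 147 147 148 147] 175.0
198 [101 103 105 106  78  57  84 100  92 125 147 146 146 147] 170.0
199 [104 106 105 105  76  58  85  89  85 124 147 147 146 147] 174.0
200 [119 116 111 107  78  61  85  89  85 122 145 147 147 144] 172.0
201 [146 119 127 126  88  68  82  87  85  90 128 146 147 127] 176.0
202 [146 118 127 130 100  73  77  86  98  96 127 147 147 119] 174.0
203 [147 119 128 147 147 119 127 147 146 109 121 147 147 119] 166.0
204 [147 121 128 147 146 121 128 145 145 110 121 147 148 121] 173.0
205 [146 133 137 147 145 129 133 127 134 117 125 147 146 134] 169.0
206 [146 146 147 147 126 108  96  77 121 117 126 146 147 147] 167.0
207 [147 147 146 146 126 108  96  77 122 120 128 147 146 146] 165.0
208 [146 147 146 147 126 109  95  75 122 122 130 146 146 147] 164.0
209 [146 146 1
[... 389 characters left out ...]
0), np.float64(175.0), np.float64(167.0)]
411 [ 0.5354 -0.2471  0.175 ] [ 0.5092 -0.2468  0.172 ] [np.float64(172.0), np.float64(175.0), np.float64(174.0), np.float64(171.0)]
412 [ 0.5353 -0.2497  0.175 ] [ 0.5091 -0.2493  0.172 ] [np.float64(172.0), np.float64(175.0), np.float64(174.0), np.float64(172.0)]
413 [ 0.5352 -0.2522  0.175 ] [ 0.509  -0.2518  0.172 ] [np.float64(174.0), np.float64(177.0), np.float64(176.0), np.float64(172.0)]
414 [ 0.5352 -0.2547  0.175 ] [ 0.509  -0.2544  0.172 ] [np.float64(170.0), np.float64(172.0), np.float64(174.0), np.float64(173.0)]
415 [ 0.5351 -0.2572  0.175 ] [ 0.5089 -0.2569  0.172 ] [np.float64(-3.0), np.float64(-7.0), np.float64(5.0), np.float64(4.0)]
```

The black pointer is centred at column 413.1 and the rider's marker at 413.3. With the stand's 3° yaw corrected that is under 1 mm along the scale. The grip is holding with the button in, so I hand in.

```bash
python3 -c "
from cell import *
print(close_job())"
```

```text
the job is handed in; nothing more can be done
None
```

I handed the job in with the clamp bar flat in its fork (38–39 mm along its length) and the boom held with the button fully in; its pointer measured within about 1 mm of the rider's marker line. I got no verdict back, and I did not re-measure the loose items at the end.

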